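# Find the full bottle by lifting and present it over the drip tray

### The job

Two look-alike dark, opaque screw-cap bottles stand on cork coasters left and right of the steel drip tray: one is full, the other nearly empty. Lift each in turn well clear of its coaster, with the other one standing on its own, to feel which is heavier; what you set down again goes upright on the middle of its own coaster. Finish holding the heavy one still and upright over the middle of the tray, its foot about 10 cm above the worktop, for me to open: do not put it down or let go at the end, never tip a bottle, and leave the other things on the worktop where they are.

Things in the scene. Friction and masses are not known exactly. Their poses are not given: they have to be found in the camera images.
- bottle_left_mid (a point): middle of the left one of two look-alike dark opaque round screw-cap bottles (the left one at +y): on its axis, 53 mm above the foot; z points up through the cap. 106 mm tall; body 51 mm across up to 72 mm above the foot, then shoulder and cap, 30 mm across
- bottle_left: the bottle whose middle is bottle_left_mid; origin at the centre of its foot. Each bottle weighs 0.07 to 0.33 kg with its contents; the full one is at least 0.13 kg heavier, which shows only on lifting; either one may be the full one
- coaster_left: flat round cork coaster on which the left bottle stands, 90 mm across, 4 mm thick, fixed to the worktop; origin at the centre of its underside, on the worktop
- bottle_right_mid (a point): middle of the right one of two look-alike dark opaque round screw-cap bottles (the left one at +y): on its axis, 53 mm above the foot; z points up through the cap. 106 mm tall; body 51 mm across up to 72 mm above the foot, then shoulder and cap, 30 mm across
- bottle_right: the bottle whose middle is bottle_right_mid; origin at the centre of its foot. Each bottle weighs 0.07 to 0.33 kg with its contents; the full one is at least 0.13 kg heavier, which shows only on lifting; either one may be the full one
- coaster_right: flat round cork coaster on which the right bottle stands, 90 mm across, 4 mm thick, fixed to the worktop; origin at the centre of its underside, on the worktop
- tray_centre (a point): centre of the drip tray at rim height, 16 mm above the worktop. The tray is a square, shallow open steel tray, 120 x 120 mm outside, its rim bead 19 mm above the worktop, fixed to the worktop; x and y along its sides, z up
- sample_jar_1: small sample jar with black screw cap, 23 mm across, 47 mm tall, upright, between the tray and the left bottle; bystander; origin at its underside
- sample_jar_3: small sample jar with black screw cap, 23 mm across, 47 mm tall, upright, between the tray and the right bottle; bystander; origin at its underside
- tape_roll: roll of adhesive tape lying flat, 70 mm across, 19 mm tall, behind the work; bystander; origin at its underside
- small_bottle: small white bottle with a screw cap, 36 mm across, 60 mm tall, behind the tray; bystander; origin at its underside
- marker_1: marker pen lying on the worktop, 130 mm long, 16 mm thick, in front of the tray; bystander; origin at its underside

How it is judged:
By the outcome, as a careful person would: the job done as asked, in the order asked, and still so for the second after the job is handed in, while the arm keeps its last pose, push and grip.
It also fails if it takes over 72 s, if anything falls off the work surface, if the arm or the gripper's body presses on something with over 40 N, if the wrist force passes 120 N, or if a joint passes its speed limit or range.

### The arm

A 6-joint arm with a two-finger parallel gripper is mounted at the origin on a cart in front of the work surface, level with it; the furniture and walls round the work are solid. World frame = base frame: x ahead of the robot, y to its left, z up, the work surface at z = 0. Lengths are in m, angles in rad, forces in N, time in s.
With the tool pointing down it reaches from about 0.3 to 0.775 m from the base axis. Payload 14.6 kg.
Tool frame: the origin (TCP) lies at the centre of the arm's flange, where the gripper is bolted on; the fingertips stand 199 mm ahead of it and the grasp point (between the pads) lies ctrl.tcp_to_grasp ahead of it (ctrl.tcp_to_grasp is the distance from the TCP to the grasp point, in m); z points along the fingers, y is the line along which they close (so a half turn about z gives the same grasp; the last joint's range is limited). The gripper opens to 94 mm and grips with 3 to 60 N. Pads are 16 mm wide; open, the fingers measure 119 mm over their backs; the gripper's body (75 mm by 177 mm) begins 78 mm behind the grasp point.
Start: joints at [-1.233, 0.3, 1.521, -0, 1.321, -0.067], TCP at [0.217, -0.506, 0.405] pointing down, gripper open.
Joint ranges: [-3.03, 3.03], [-0.79, 2.21], [0.23, 2.52], [-1.04, 4.18], [0, 3.07], [-2.55, 2.55]. Speed limits (rad/s): [2.22, 2.22, 2.57, 3.14, 3.14, 3.14].

### API

Orientations are given as [roll, pitch, yaw] about the fixed x, y, z axes, in that order (R = Rz(yaw) Ry(pitch) Rx(roll)).
In Python, from station import ctrl gives the robot as it stands. The module is installed in compiled form; this text tells all that it offers.
- The arm moves only by the shell command python3 -m jog 'ROWS' [OPENING] [FORCE]. ROWS is JSON, a list of rows, each a list of 6 numbers: the shift along the tool's x, y, z in cm, then the turn, a rotation vector about the tool's x, y, z in rad. In form: [[tx, ty, tz, ax, ay, az], ...]. A call has 1 to 8 rows; each row is the pose to reach, as a shift and turn from the pose commanded when the call began, along the tool's axes at that moment; what a row does not reach only later rows make up. A row lasts 1/10 s, in which the tool goes at most 50 mm and 8.59 degrees, less where a joint would pass 70% of its speed; a pose out of reach is approached as far as the arm can. A call with a gripper value outside its range is refused whole. OPENING is the opening in per cent of the stroke, from 0 (shut) to 100 (fully open), set as the call begins (- or left out, the last holds). The fingers move at their own pace and stop on an object; FORCE is the grip in N (left out, the last holds). Time passes only in rows, so rows that repeat a pose let the fingers close. It gives the time, the measured TCP pose, the force, the opening and the grip force at its end, in the units of the state.
- ctrl.get_obs(): the state, without advancing time (a new reading comes with each control period).
- ctrl.camera(name): name is "scene" or "top"; returns a dict with "img" (400x640x3 uint8, blue, green, red), "intrinsics" (3x3 intrinsics, pixels), "R" (3x3) and "t" (3): a world point X has camera coordinates R X + t. Camera axes: x right, y down, z forward; pixel columns grow to the right and rows downward; lengths in m; the calibration is good to about 2 mm. A picture is of the moment at which its call begins. There is no depth.
- ctrl.hand_in(): hands the job in; it is judged then, once.
The state is a dict: "time_s": time; "qpos": joint angles; "joint_vel": joint speeds; "tau": joint torques, N m; "ee_pos": TCP position; "eef_rot": TCP orientation; "force": force on the tool from outside, world axes, zero at the start; "moment": the same for the moment, N m; "grip_width": finger opening in m; "grip_force": force on a finger pad.
Only numpy, scipy, OpenCV 4.12 (cv2) and the standard library are available. Lean on these libraries where they do the work, as an engineer would, in place of code of your own. Each camera call takes 0.05 s, during which the arm holds its last target. There are 200 camera calls.

## Working session

There is one attempt and no reset: what is moved stays moved. The work goes in short steps, Python scripts to look and compute and a shell command to move; the robot and the scene stay as the last step left them, time stands still between calls to the robot, and variables do not carry over. Pictures are saved under pics/ and viewed, at most 10 in all, crops included, and the job is handed in when it is done.

```bash
mkdir -p pics
python3 - <<'E'
from station import ctrl
import cv2
for n in("scene","top"):
    c=ctrl.camera(n);cv2.imwrite(f"pics/{n}0.png",c["img"]);print(n,c["intrinsics"].tolist(),c["R"].round(4).tolist(),c["t"].round(4).tolist())
o=ctrl.get_obs();print(o);print(ctrl.tcp_to_grasp)
E
```

```text
scene [[458.86513461643653, 0.0, 316.6506272323644], [0.0, 458.86513461643653, 202.632929447191], [0.0, 0.0, 1.0]] [[0.6308, -0.7759, -0.0101], [-0.4113, -0.3233, -0.8522], [0.658, 0.5417, -0.5231]] [-0.3057, 0.2884, 0.965]
top [[360.89441921971365, 0.0, 312.28778226429085], [0.0, 360.89441921971365, 194.6825112335111], [0.0, 0.0, 1.0]] [[0.0132, -0.9999, -0.0074], [-0.9943, -0.0124, -0.1056], [0.1055, 0.0088, -0.9944]] [0.0081, 0.52, 0.8768]
{'time_s': 0.1, 'qpos': array([-1.23262672e+00,  3.00376439e-01,  1.52149889e+00, -2.41190779e-06,
        1.32069031e+00, -6.65727113e-02]), 'joint_vel': array([-0.00057422, -0.0006243 , -0.00055508, -0.00027182, -0.00104091,
        0.00132774]), 'tau': array([ 1.55457914e-03, -5.32649946e+01, -3.53286195e+01,  7.10146339e-02,
        2.34560575e-02, -6.10813800e-05]), 'ee_pos': array([ 0.21658066, -0.50552807,  0.40417293]), 'eef_rot': array([-3.14062167e+00, -6.23948758e-05,  4.04742884e-01]), 'force': array([ 0.74049297,  0.0879016 , -0.02545533]), 'moment': array([-0.01173231, -0.00460668, -0.05512917]), 'grip_force': 0.0, 'grip_width': 0.09407698157542706}
0.1804
```

View pics/top0.png

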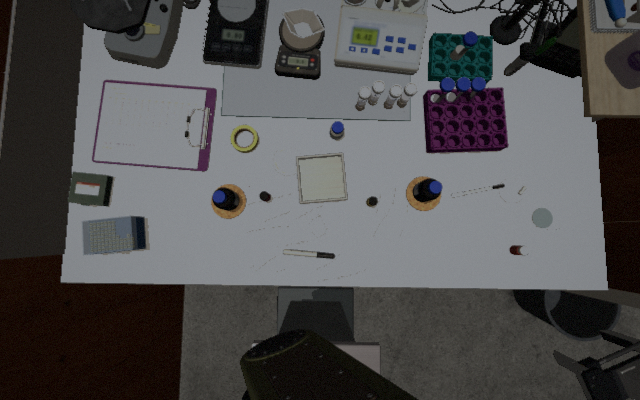

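View pics/scene0.png

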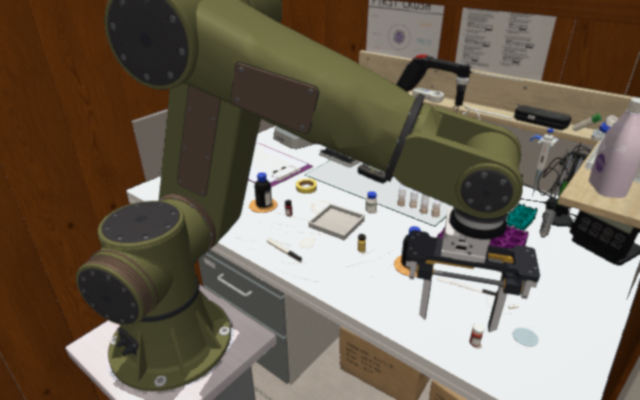

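The top view shows the left bottle near (226,200), the right one near (427,190), the tray near (322,178), jars at (265,196) and (372,201), and the marker at (308,254). I'll enlarge that area.

Run:
```python
import cv2
i=cv2.imread("pics/top0.png")
a=cv2.resize(i[145:225,200:280],None,fx=5,fy=5,interpolation=2);b=cv2.resize(i[145:225,380:460],None,fx=5,fy=5,interpolation=2)
cv2.imwrite("pics/crop.png",cv2.hconcat([a,b]))
```

```text
(no output)
```

View pics/crop.png

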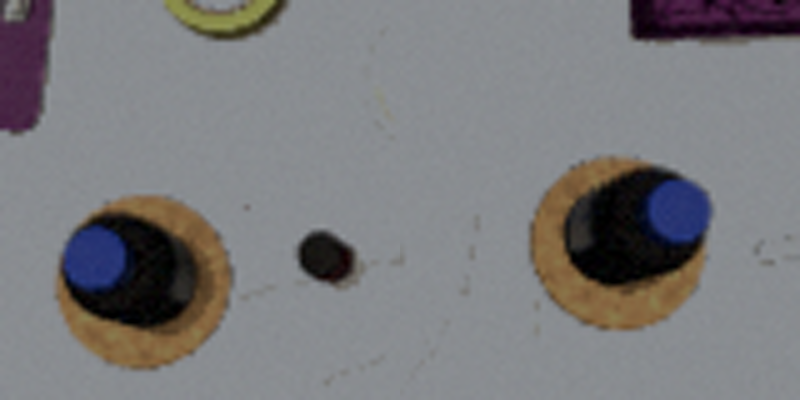

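The crop shows the left cap centre at (219,196.6) with its coaster at (228.9,201.3), and the right cap at (435.8,187.2) with its coaster at (423.6,193.6). The jar cap is at (265,196).

```bash
cat > h.py <<'E'
import numpy as np
from station import ctrl
from scipy.spatial.transform import Rotation as Ro
def ray(c,u,v,z):
    R,t,K=c["R"],c["t"],c["intrinsics"]; d=R.T@np.linalg.inv(K)@[u,v,1]; o=-R.T@t
    return o+d*(z-o[2])/d[2]
def togo(grasp,yaw,o=None):
    "cm shift in tool axes & yaw turn (about tool z) to put grasp point at grasp, tool down"
    o=o or ctrl.get_obs(); R=Ro.from_euler("xyz",o["eef_rot"])
    T=Ro.from_euler("xyz",[np.pi,0,yaw]); p=np.array(grasp)+[0,0,ctrl.tcp_to_grasp]
    return (R.inv().apply(p-o["ee_pos"])*100).round(2),(R.inv()*T).as_rotvec().round(3)
E
python3 - <<'E'
from h import *
c=ctrl.camera("top")
for n,u,v,z in[("capL",218.6,196.2,.11),("coasL",228.5,200.9,.004),("capR",435.4,186.8,.11),("coasR",423.2,193.2,.004),("t1",297,157,.019),("t2",345,154,.019),("t3",347,200,.019),("t4",300,203,.019),("jar1",264.5,195.7,.047),("jar3",372,201,.047),("small",337,128,.06),("corner coasL",211.0,201,.004)]: print(n,ray(c,u,v,z).round(4))
E
```

```text
capL [0.5049 0.2276 0.11  ]
coasL [0.5036 0.2302 0.004 ]
capR [ 0.5326 -0.2659  0.11  ]
coasR [ 0.5297 -0.2696  0.004 ]
t1 [0.6172 0.0553 0.019 ]
t2 [ 0.6264 -0.0674  0.019 ]
t3 [ 0.5083 -0.0729  0.019 ]
t4 [0.4992 0.0456 0.019 ]
jar1 [0.5138 0.1318 0.047 ]
jar3 [ 0.504  -0.1315  0.047 ]
small [ 0.6823 -0.0442  0.06  ]
corner coasL [0.5027 0.2753 0.004 ]
```

```bash
python3 -c "
from h import *
import math
print(togo([.531,-.268,.20],math.pi/2))"
```

```text
(array([38.25, -9.45,  2.39]), array([-1.000e-03, -1.000e-03, -1.166e+00]))
```

```bash
python3 -m jog '[[4.8,-1.2,0.3,0,0,-0.146],[9.6,-2.4,0.6,0,0,-0.292],[14.4,-3.5,0.9,0,0,-0.437],[19.1,-4.7,1.2,0,0,-0.583],[23.9,-5.9,1.5,0,0,-0.729],[28.7,-7.1,1.8,0,0,-0.875],[33.5,-8.3,2.1,0,0,-1.02],[38.25,-9.45,2.4,0,0,-1.166]]' 100 20; python3 -c "
from h import *
import math
print(togo([.531,-.268,.054],math.pi/2))"
```

```text
time_s: 0.95
ee_pos: [0.5324, -0.2664, 0.3804]
eef_rot: [-3.141, -0.0, 1.577]
force: [0.0, -0.7, 0.3]
grip_width: 0.0937
grip_force: 0.0
(array([-0.16, -0.13, 14.6 ]), array([-0.   , -0.   ,  0.006]))
```

```bash
python3 -m jog '[[0,0,2,0,0,0],[0,0,4,0,0,0],[0,0,6,0,0,0],[0,0,8,0,0,0],[0,0,9,0,0,0],[0,0,10,0,0,0],[0,0,10,0,0,0],[0,0,10,0,0,0]]'; python3 -c "
from h import *
import math,cv2
print(togo([.531,-.268,.054],math.pi/2))
cv2.imwrite('pics/s1.png',ctrl.camera('scene')['img'][170:320,320:560].repeat(3,0).repeat(3,1))"
```

```text
time_s: 1.75
ee_pos: [0.5311, -0.2681, 0.2812]
eef_rot: [3.141, 0.0, 1.571]
force: [0.4, -0.3, 0.1]
grip_width: 0.094
grip_force: 0.0
(array([ 0.02, -0.01,  4.68]), array([ 0.001,  0.   , -0.   ]))
```

View pics/s1.png

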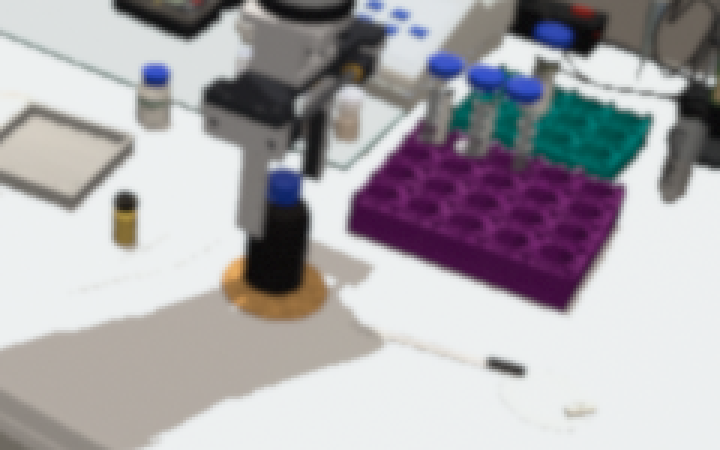

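The near finger stands in front of the bottle at crop (250,200), and the far finger behind it. The bottle is between them, so I'll go down and grip.

```bash
python3 -m jog '[[0,0,1,0,0,0],[0,0,2,0,0,0],[0,0,3,0,0,0],[0,0,4,0,0,0],[0,0,4.7,0,0,0],[0,0,4.7,0,0,0],[0,0,4.7,0,0,0]]'; python3 -m jog '[[0,0,0,0,0,0],[0,0,0,0,0,0],[0,0,0,0,0,0],[0,0,0,0,0,0],[0,0,0,0,0,0],[0,0,0,0,0,0],[0,0,0,0,0,0],[0,0,0,0,0,0]]' 30 20;  python3 -m jog '[[0,0,0,0,0,0],[0,0,0,0,0,0],[0,0,0,0,0,0],[0,0,0,0,0,0]]'
```

```text
time_s: 2.5
ee_pos: [0.5311, -0.2681, 0.2337]
eef_rot: [-3.142, -0.0, 1.571]
force: [-0.2, -0.1, 1.0]
grip_width: 0.0937
grip_force: 0.0
time_s: 3.3
ee_pos: [0.531, -0.2681, 0.2337]
eef_rot: [3.141, 0.0, 1.571]
force: [0.8, -0.5, 1.2]
grip_width: 0.0512
grip_force: 20.0
time_s: 3.7
ee_pos: [0.531, -0.2681, 0.2337]
eef_rot: [3.141, 0.0, 1.571]
force: [1.1, -0.7, 1.8]
grip_width: 0.0513
grip_force: 20.0
```

```bash
cat >> h.py <<'E'
def feel(n=16):
    F=[];T=[]
    for _ in range(n): ctrl.camera("top");o=ctrl.get_obs();F.append(o["force"]);T.append(o["tau"])
    print("F",np.mean(F,0).round(3),"sd",np.std(F,0).round(2),"tau",np.mean(T,0).round(3),"grip",o["grip_width"].round(4),"ee",o["ee_pos"].round(4),o["eef_rot"].round(3))
E
python3 -m jog '[[0,0,-1,0,0,0],[0,0,-2.5,0,0,0],[0,0,-4,0,0,0],[0,0,-6,0,0,0],[0,0,-8,0,0,0],[0,0,-9.3,0,0,0],[0,0,-10,0,0,0],[0,0,-10,0,0,0]]';  python3 -m jog '[[0,0,0,0,0,0],[0,0,0,0,0,0],[0,0,0,0,0,0],[0,0,0,0,0,0]]'; python3 -c "
from h import *
import cv2
feel()
cv2.imwrite('pics/s2.png',ctrl.camera('scene')['img'][120:320,280:520].repeat(3,0).repeat(3,1))"
```

```text
time_s: 4.5
ee_pos: [0.531, -0.268, 0.3346]
eef_rot: [3.14, 0.001, 1.571]
force: [0.5, 0.4, -1.1]
grip_width: 0.051
grip_force: 20.0
time_s: 4.9
ee_pos: [0.531, -0.2681, 0.3332]
eef_rot: [-3.141, -0.0, 1.571]
force: [-0.0, -0.2, -1.3]
grip_width: 0.0514
grip_force: 20.0Traceback (most recent call last):
  File "<string>", line 4, in <module>
    feel()
    ~~~~^^
  File "h.py", line 15, in feel
    print("F",np.mean(F,0).round(3),"sd",np.std(F,0).round(2),"tau",np.mean(T,0).round(3),"grip",o["grip_width"].round(4),"ee",o["ee_pos"].round(4),o["eef_rot"].round(3))
                                                                                                 ^^^^^^^^^^^^^^^^^^^^^
AttributeError: 'float' object has no attribute 'round'
```

```bash
sed -i 's/o\["grip_width"\].round(4)/round(o["grip_width"],4)/' h.py; python3 -c "
from h import *
import cv2
feel()
cv2.imwrite('pics/s2.png',ctrl.camera('scene')['img'][120:320,280:520].repeat(3,0)[:600].repeat(3,1))"
```

```text
F [-0.073 -0.082 -0.678] sd [0.45 0.56 0.45] tau [ 0.0000e+00 -6.1148e+01 -3.4011e+01  5.2000e-02  5.2000e-02 -0.0000e+00] grip 0.0509 ee [ 0.531  -0.2681  0.3336] [-3.142 -0.     1.571]
```

View pics/s2.png

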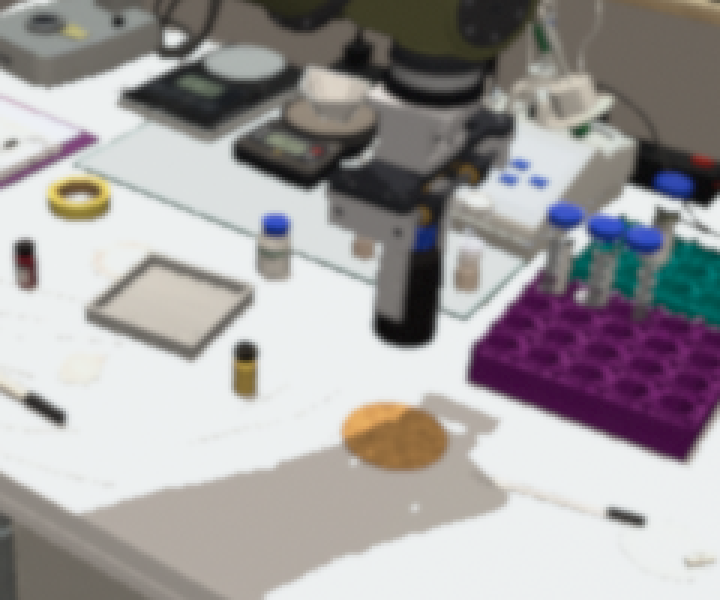

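The bottle hangs upright about 10 cm above its coaster at crop (395,435), and feels light (about 0.7–1 N). I'll set it back on the coaster middle.

```bash
python3 -m jog '[[-0.1,0,1,0,0,0],[-0.2,-0.05,3,0,0,0],[-0.3,-0.1,5,0,0,0],[-0.3,-0.1,7,0,0,0],[-0.3,-0.1,8.5,0,0,0],[-0.3,-0.1,9.2,0,0,0],[-0.3,-0.1,9.6,0,0,0],[-0.3,-0.1,9.8,0,0,0]]'; python3 -m jog '[[0,0,0.1,0,0,0],[0,0,0.2,0,0,0],[0,0,0.2,0,0,0],[0,0,0.2,0,0,0],[0,0,0.2,0,0,0]]';python3 -m jog '[[0,0,0,0,0,0],[0,0,0,0,0,0],[0,0,0,0,0,0],[0,0,0,0,0,0],[0,0,0,0,0,0],[0,0,0,0,0,0],[0,0,0,0,0,0],[0,0,0,0,0,0]]' 100; python3 -m jog '[[0,0,-1,0,0,0],[0,0,-3,0,0,0],[0,0,-6,0,0,0],[0,0,-9,0,0,0],[0,0,-12,0,0,0],[0,0,-14.5,0,0,0],[0,0,-16.5,0,0,0],[0,0,-16.5,0,0,0]]'; python3 -c "
from h import *
import math
print(togo([.504,.229,.22],math.pi/2))
feel()"
```

```text
time_s: 7.35
ee_pos: [0.5301, -0.2711, 0.2358]
eef_rot: [3.141, 0.0, 1.571]
force: [0.4, 0.4, 0.0]
grip_width: 0.0513
grip_force: 20.0
time_s: 7.85
ee_pos: [0.53, -0.271, 0.2338]
eef_rot: [3.141, 0.0, 1.571]
force: [0.6, 0.3, -1.5]
grip_width: 0.0511
grip_force: 20.0
time_s: 8.65
ee_pos: [0.53, -0.271, 0.2336]
eef_rot: [-3.142, -0.0, 1.571]
force: [-0.1, -0.2, -0.6]
grip_width: 0.0937
grip_force: 0.0
time_s: 9.45
ee_pos: [0.5299, -0.271, 0.4022]
eef_rot: [3.137, 0.003, 1.571]
force: [0.6, -0.3, 0.4]
grip_width: 0.0936
grip_force: 0.0
(array([ 5.00e+01, -2.59e+00,  3.00e-02]), array([0.005, 0.003, 0.   ]))
F [ 0.     0.164 -0.256] sd [0.5  0.44 0.46] tau [ 8.000e-03 -5.995e+01 -3.587e+01  5.500e-02  8.400e-02 -0.000e+00] grip 0.094 ee [ 0.53   -0.271   0.3986] [-3.142 -0.     1.571]
```

```bash
python3 -m jog '[[2,0,0,0,0,0],[5,-0.3,0,0,0,0],[8.5,-0.5,0,0,0,0],[12,-0.7,0,0,0,0],[15.5,-0.9,0,0,0,0],[19,-1.1,0,0,0,0],[22,-1.2,0,0,0,0],[25,-1.3,0,0,0,0]]'; python3 -m jog '[[3,0,0,0,0,0],[6.5,-0.3,0,0,0,0],[10,-0.5,0,0,0,0],[13.5,-0.7,0,0,0,0],[17,-0.9,0,0,0,0],[20.5,-1.1,0,0,0,0],[23.5,-1.2,0,0,0,0],[25,-1.3,0,0,0,0]]'; python3 -m jog '[[0,0,0,0,0,0],[0,0,0,0,0,0],[0,0,0,0,0,0]]'; python3 -c "
from h import *
import math,cv2
print(togo([.504,.229,.054],math.pi/2))
i=ctrl.camera('top')['img'];cv2.imwrite('pics/t3.png',cv2.resize(i[140:240,190:460],None,fx=2.9,fy=2.9,interpolation=2))"
```

```text
time_s: 11.05
ee_pos: [0.5163, -0.0188, 0.3988]
eef_rot: [3.141, -0.0, 1.571]
force: [1.2, 0.3, -0.0]
grip_width: 0.0946
grip_force: 0.0
time_s: 11.85
ee_pos: [0.5029, 0.2315, 0.3986]
eef_rot: [-3.142, -0.0, 1.573]
force: [-1.4, -0.7, -1.0]
grip_width: 0.0941
grip_force: 0.0
time_s: 12.15
ee_pos: [0.5041, 0.2279, 0.3987]
eef_rot: [3.142, 0.0, 1.57]
force: [1.1, 0.2, -0.3]
grip_width: 0.0941
grip_force: 0.0
(array([ 1.100e-01, -1.000e-02,  1.643e+01]), array([ 0.   ,  0.   , -0.001]))
```

View pics/t3.png

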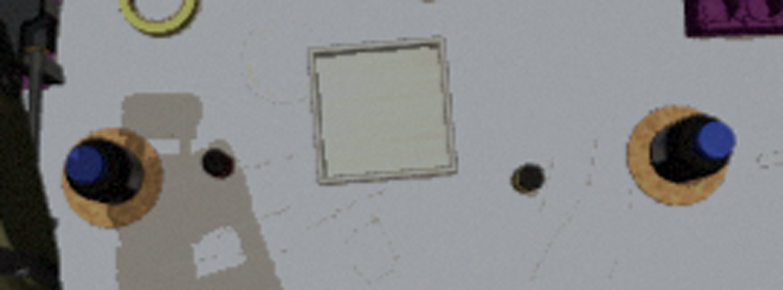

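Both bottles stand. The right cap, at crop (715,140) or pixel (436.6,188.3), is within about 2 mm of its coaster middle. The tray corners are at crop (309,47), (443,39), (456,170) and (321,184). Next is the left bottle.

```bash
python3 -m jog '[[0,0,2,0,0,0],[0.1,0,5,0,0,0],[0.1,0,8,0,0,0],[0.1,0,11,0,0,0],[0.1,0,13.5,0,0,0],[0.1,0,15.5,0,0,0],[0.1,0,16.4,0,0,0],[0.1,0,16.4,0,0,0]]'; python3 -m jog '[[0,0,0,0,0,0],[0,0,0,0,0,0],[0,0,0,0,0,0],[0,0,0,0,0,0],[0,0,0,0,0,0],[0,0,0,0,0,0],[0,0,0,0,0,0],[0,0,0,0,0,0]]' 30 25;  python3 -m jog '[[0,0,0,0,0,0],[0,0,0,0,0,0],[0,0,0,0,0,0],[0,0,0,0,0,0]]'
python3 -m jog '[[0,0,-1,0,0,0],[0,0,-2.5,0,0,0],[0,0,-4,0,0,0],[0,0,-6,0,0,0],[0,0,-8,0,0,0],[0,0,-9.3,0,0,0],[0,0,-10,0,0,0],[0,0,-10,0,0,0]]';  python3 -m jog '[[0,0,0,0,0,0],[0,0,0,0,0,0],[0,0,0,0,0,0],[0,0,0,0,0,0]]'; python3 -c "
from h import *
feel(30)"
```

```text
time_s: 13.0
ee_pos: [0.504, 0.2294, 0.234]
eef_rot: [-3.14, 0.001, 1.57]
force: [0.6, 0.1, 0.5]
grip_width: 0.0941
grip_force: 0.0
time_s: 13.8
ee_pos: [0.504, 0.23, 0.2348]
eef_rot: [3.141, -0.0, 1.571]
force: [-1.0, -0.1, 2.4]
grip_width: 0.0512
grip_force: 25.0
time_s: 14.2
ee_pos: [0.504, 0.23, 0.2348]
eef_rot: [3.141, -0.0, 1.571]
force: [0.2, 0.6, 4.7]
grip_width: 0.051
grip_force: 25.0
time_s: 15.0
ee_pos: [0.504, 0.23, 0.3352]
eef_rot: [3.141, -0.0, 1.571]
force: [0.4, -1.1, -2.8]
grip_width: 0.0515
grip_force: 25.0
time_s: 15.4
ee_pos: [0.504, 0.23, 0.3342]
eef_rot: [-3.141, 0.0, 1.571]
force: [-0.1, -0.7, -2.7]
grip_width: 0.0513
grip_force: 25.0
F [-0.083  0.023 -2.774] sd [0.5  0.51 0.53] tau [-0.0000e+00 -5.6928e+01 -3.4314e+01  6.1000e-02 -8.0000e-03  0.0000e+00] grip 0.0514 ee [0.504  0.23   0.3347] [ 3.142 -0.     1.571]
```

Left feels 2.8 N against 0.7 N for the right, so the left bottle is the full one. I'll carry it over the tray.

```bash
python3 -m jog '[[-0.5,0.1,0,0,0,0],[-1.5,0.4,0,0,0,0],[-3,0.7,0,0,0,0],[-4.8,1.2,0,0,0,0],[-6.6,1.6,0,0,0,0],[-8.4,2.1,0,0,0,0],[-10.2,2.5,0,0,0,0],[-12,3,0,0,0,0]]'; python3 -m jog '[[-1.8,0.4,0,0,0,0],[-3.6,0.9,0,0,0,0],[-5.4,1.3,0,0,0,0],[-7.2,1.7,0,0,0,0],[-9,2.2,0.1,0,0,0],[-10.4,2.6,0.2,0,0,0],[-11.4,2.8,0.3,0,0,0],[-11.9,2.9,0.4,0,0,0]]'; python3 -m jog '[[0,0,0,0,0,0],[0,0,0,0,0,0],[0,0,0,0,0,0],[0,0,0,0,0,0],[0,0,0,0,0,0],[0,0,0,0,0,0]]'; python3 -c "
from h import *
import math,cv2
print(togo([.563,-.009,.1504],math.pi/2));feel(10)
a=ctrl.camera('scene')['img'][100:290,240:480];cv2.imwrite('pics/s4.png',cv2.resize(a,None,fx=3,fy=3))"
```

```text
time_s: 17.7
ee_pos: [0.5341, 0.108, 0.3347]
eef_rot: [3.142, 0.0, 1.57]
force: [0.3, -0.2, -2.7]
grip_width: 0.0511
grip_force: 25.0
time_s: 18.5
ee_pos: [0.563, -0.0102, 0.3305]
eef_rot: [-3.141, 0.0, 1.57]
force: [-0.0, -0.3, -2.5]
grip_width: 0.0514
grip_force: 25.0
time_s: 19.1
ee_pos: [0.563, -0.0089, 0.3307]
eef_rot: [3.142, 0.0, 1.571]
force: [-0.0, -0.3, -3.2]
grip_width: 0.0514
grip_force: 25.0
(array([-0.01,  0.  , -0.01]), array([0., 0., 0.]))
F [-0.276  0.263 -2.856] sd [0.49 0.69 0.39] tau [ 3.0000e-02 -5.8258e+01 -3.4283e+01  6.0000e-02  2.2000e-02  1.0000e-03] grip 0.0515 ee [ 0.563  -0.009   0.3306] [ 3.142 -0.     1.571]
```

View pics/s4.png

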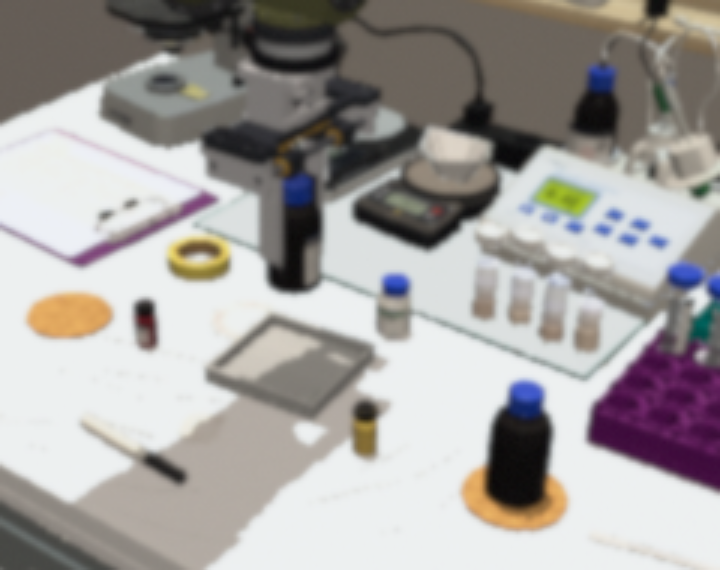

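The heavy bottle hangs upright with its foot at crop (293,283), above the tray at (290,365). The light one stands centred on its coaster at (515,490), and nothing else has moved.

```bash
python3 -c "
from station import ctrl
print(ctrl.hand_in())"
```

```text
the job is handed in; nothing more can be done
None
```

I've handed the job in: the left bottle is the full one (about 2.8 N against 0.7 N), held upright and still over the tray middle with its foot about 10 cm up, and the light one is back upright on its coaster.

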